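# Take up the vent wheel's slack and crack the flap by two marks

### The arm

A 6-joint arm with a two-finger parallel gripper is mounted at the origin on the work surface. World frame = base frame: x ahead of the robot, y to its left, z up, the work surface at z = 0. Lengths are in mm, angles in rad, forces in N, time in s.
With the tool pointing down it reaches from about 350 to 975 mm from the base axis. Payload 7.1 kg.
Tool frame: the origin (TCP) lies on the front face of the gripper's body, between the roots of the fingers; the fingertips stand 80 mm ahead of it and the grasp point (between the pads) lies 61 mm ahead of it (env.tips_ahead is the distance from the TCP to the fingertips, in mm); z points along the fingers, y is the line along which they close (so a half turn about z gives the same grasp; the last joint's range is limited). The gripper opens to 88 mm and grips with 3 to 60 N. Pads are 20 mm wide; open, the fingers measure 115 mm over their backs; the gripper's body (75 mm by 178 mm) begins 61 mm behind the grasp point.
Start: joints at [-1.306, 0.423, 1.63, -0, 1.089, -0.019], TCP at [175.022, -599.977, 302.675] pointing down, gripper open.
Joint ranges: [-3, 3], [-0.9, 2.11], [0.09, 2.58], [-1.31, 4.45], [0.11, 2.69], [-2.54, 2.54]. Speed limits (rad/s): [2.39, 2.39, 3.01, 3.14, 3.14, 3.14].

### API

Orientations are given as a unit quaternion [x, y, z, w].
In Python, from station import env, set_gripper, viewer, workorder gives the robot as it stands. Calls block until the motion is done:
- env.reach(position, orientation): joint-space move of the TCP to a pose.
- env.move_l(position, rot=None, rate=150, f_stop=None): straight line of the TCP; rot=None keeps the orientation; rate is the mean speed in mm/s. With f_stop (N) it stops when the force on the tool has changed by that much, and returns True; else False.
- env.move_joints(angles): joint-space move.
- set_gripper(opening): finger opening in mm; the grip force is fixed at half the most; returns when the fingers have stopped.
- env.hold(seconds).
- env.ik(position, orientation): joint angles nearest the present ones, or None.
- env.read_state(): the state.
- viewer.camera(name): name is "side" or "top" or "wrist"; returns the picture (420x560x3 uint8, blue, green, red); there is no depth.
- viewer.camera_params(name): a dict with "fx", "fy", "cx", "cy" (pixels), "pose" (4x4, takes a point from camera to world coordinates); the wrist camera has in their place "tool_from_camera" (4x4, takes a point from camera to tool coordinates, whose origin is the TCP and whose axes are the flange's). Camera axes: x right, y up, looking along -z (the intrinsics and any distortion apply to the point x, -y, -z); pixel columns grow to the right and rows downward; lengths in mm; the calibration is good to about 2 mm. A picture is of the moment at which its call begins: read the wrist's pose just before it. camera_params takes no time and is no camera call.
A pose or a line that the arm cannot do raises env.IKError and nothing moves.
- workorder.sign_off(): hands the job in; it is judged then, once.
The state is a dict: "time_s": time; "qpos": joint angles; "dq": joint speeds; "tau": joint torques, N m; "tool_pos": TCP position; "orientation": TCP orientation; "force": force on the tool from outside, world axes, zero at the start; "wrist_torque": the same for the moment, N m; "width": finger opening in mm; "grip_force": force on a finger pad.
Only numpy, scipy, OpenCV 4.12 (cv2) and the standard library are available. Lean on these libraries where they do the work, as an engineer would, in place of code of your own. Each camera call takes 0.05 s, during which the arm holds its last target. There are 200 camera calls.

### The job

Open the copper vent flap a little with its handwheel (the larger wheel, over the round dial with the pointer): turn it anticlockwise by its upright handle. The wheel has slack, so take that up first and then count only what the pointer moves: stop with the pointer at the second mark after the shut mark where it starts, without ever running on to the third, and let go. Leave the smaller bleed-valve wheel alone.

Things in the scene. Friction and masses are not known exactly. Their poses are not given: they have to be found in the camera images.
- vent_handle (a point): Upright, freely spinning wooden handle on the iron vent wheel's rim: round, 18 mm wide, 45 mm tall, point 20 mm below its top, 146 mm over the table. Frame turns with the wheel: z up, +x points to the wheel's upright axis, 48 mm away. Rim top 25 mm below the point; nothing else stands higher. Below: 184 mm dial on a grey box 200 x 310 x 70 mm; copper flap hinged 104 mm from the axis, rising away.
- vent_wheel (a joint): Slack: angle of the vent wheel relative to its stem, rad, 0 to 0.6, growing anticlockwise from above; at 0 the handle stands exactly opposite the pointer. Starts between 0 and 0.3. Turned anticlockwise, the wheel moves alone and easily until 0.6 (slack taken up), then the stem turns with it; the wheel's whole turn is the sum of both.
- vent_stem (a joint): Stem angle, rad, 0 = shut (at the start), growing anticlockwise from above, end stop 1.4. Its brass pointer, 86 mm long from the axis, shows it on five dark radial dial marks 20 degrees apart: shut 0, first 0.349, second 0.698 (wanted), third 1.047. Stiff: 0.3 N m, 6 to 8 N at the handle; stays where left; lifts the copper flap as it turns.
- bleed_handle (a point): Bystander, leave alone: upright handle, 16 mm wide, 38 mm tall, of the smaller handwheel (72 mm across) on a round brass pedestal valve without dial, pointer or flap; this point is 18 mm below the handle's top, 147 mm above the table.

How it is judged (in metres and radians):
On the way:
1. the slack is taken up, the pointer hardly off the shut mark yet (value of joint vent_wheel above 0.53 rad and value of joint vent_stem below 0.35 rad), for 0.05 s.
At the end, for the whole second after the job is handed in: The vent stem's pointer stands at the second mark after shut (40 degrees, within 10 degrees either way), with stem and wheel at rest and released (value of joint vent_stem between 0.524 and 0.873 rad and velocity of joint vent_stem between -0.05 and 0.05 rad/s and velocity of joint vent_wheel between -0.1 and 0.1 rad/s); the robot touches nothing.
It fails at once if the vent stem's pointer runs on to the third mark (60 degrees) (value of joint vent_stem above 1.047 rad).
It fails at once if the bleed valve's wheel is turned (its handle moves more than 15 mm) (distance of bleed_handle from where it was at the start of the episode above 0.015 m).
It also fails if it takes over 32 s, if anything falls off the work surface, if the arm or the gripper's body presses on something with over 40 N, if the wrist force passes 120 N, or if a joint passes its speed limit or range.

## Working session

There is one attempt and no reset: what is moved stays moved. The work goes in short steps, each a Python script; the robot and the scene stay as the last script left them, time stands still between calls to the robot, and variables do not carry over. Pictures are saved under pics/ and viewed, at most 10 in all, crops included, and the job is handed in when it is done.

```bash
mkdir -p pics; ls; python3 - <<'E'
from station import env, viewer
import cv2,numpy as np
for n in("top","side"):
    im=viewer.camera(n); cv2.imwrite(f"pics/{n}0.png",im)
    p=viewer.camera_params(n); print(n,p)
print(viewer.camera_params("wrist"))
s=env.read_state(); print(s)
E
```

```text
pics
top {'fx': 465.804892261171, 'fy': 465.804892261171, 'cx': 289.9299576180754, 'cy': 207.58272748170006, 'pose': array([[ 1.90093220e-02,  9.92161845e-01, -1.23505138e-01,
         4.12826548e+02],
       [-9.99169574e-01,  2.33040835e-02,  3.34227898e-02,
        -4.02085171e+00],
       [ 3.60389909e-02,  1.22767232e-01,  9.91780922e-01,
         9.02998617e+02],
       [ 0.00000000e+00,  0.00000000e+00,  0.00000000e+00,
         1.00000000e+00]])}
side {'fx': 426.8022485173531, 'fy': 426.8022485173531, 'cx': 281.0955841712068, 'cy': 218.17160819993293, 'pose': array([[-8.40201763e-01,  2.44749822e-01, -4.83899290e-01,
         1.24569772e+02],
       [-5.42077252e-01, -4.03109530e-01,  7.37329614e-01,
         5.87824649e+02],
       [-1.46031237e-02,  8.81816439e-01,  4.71366648e-01,
         5.34439302e+02],
       [ 0.00000000e+00,  0.00000000e+00,  0.00000000e+00,
         1.00000000e+00]])}
{'fx': 346.3371772375092, 'fy': 346.3371772375092, 'cx': 281.01725228260375, 'cy': 208.6011981754008, 'tool_from_camera': array([[ 2.56579351e-05,  9.60372739e-01,  2.78718856e-01,
   
[... 269 characters left out ...]
00e+00]])}
{'time_s': 0.1, 'qpos': array([-1.30600377e+00,  4.23771188e-01,  1.63061896e+00, -3.19439121e-05,
        1.08858827e+00, -1.90278579e-02]), 'dq': array([ 0.00096231, -0.00169607, -0.00134827, -0.00135279, -0.00010332,
        0.00017652]), 'tau': array([-7.04712274e-04, -5.45612240e+01, -2.74324715e+01,  6.44368306e-02,
        1.87821494e-02, -3.40211375e-05]), 'tool_pos': array([ 174.91384201, -599.61255299,  301.97300863]), 'orientation': array([ 9.89946347e-01,  1.41441683e-01, -9.89676846e-05, -6.85922698e-04]), 'force': array([0.91826621, 0.24470132, 0.16103075]), 'wrist_torque': array([ 0.00121721,  0.02228926, -0.05692822]), 'grip_force': 0.0, 'width': 88.05659318959755}
```

View pics/top0.png

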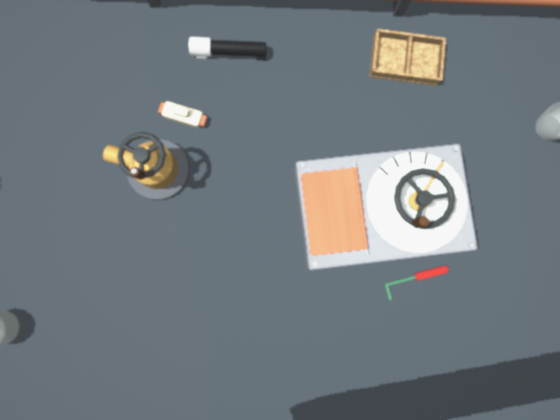

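View pics/side0.png

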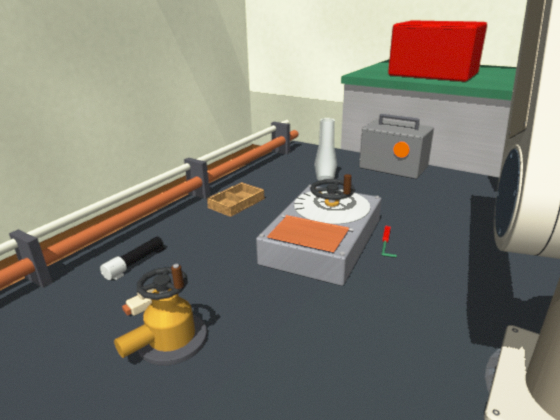

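The top view shows the vent wheel hub at about (424,198), its brown handle at (423,222) and the pointer towards (441,163). The marks run anticlockwise from there and the flap is at (335,212). The bleed valve is at (145,160). In the side view the vent handle is at (347,184).

```bash
cat > h.py <<'E'
import numpy as np,cv2
from station import env,set_gripper,viewer,workorder
from scipy.spatial.transform import Rotation as R
def ray(p,pose,u,v):
    d=pose[:3,:3]@np.array([(u-p['cx'])/p['fx'],-(v-p['cy'])/p['fy'],-1]);return pose[:3,3],d
def onz(p,pose,u,v,z):
    o,d=ray(p,pose,u,v);return o+d*(z-o[2])/d[2]
def blobs(m,amin=15):
    n,l,s,c=cv2.connectedComponentsWithStats(m.astype(np.uint8));return [(int(s[i,4]),c[i].round(1).tolist()) for i in range(1,n) if s[i,4]>=amin]
E
python3 - <<'E'
from h import *
im=cv2.imread("pics/top0.png");hs=cv2.cvtColor(im,cv2.COLOR_BGR2HSV)
p=viewer.camera_params("top");P=p['pose']
H,S,V=[hs[...,i].astype(int) for i in range(3)]
roi=np.zeros(H.shape,bool);roi[145:260,365:475]=1
w=((V>190)&(S<40)&roi).astype(np.uint8)
c=max(cv2.findContours(w,0,1)[0],key=cv2.contourArea)
e=cv2.minEnclosingCircle(c);el=cv2.fitEllipse(cv2.convexHull(c));print("dial",e,el)
C=onz(p,P,*el[0],73);print("dial c",C, "r", el[1][0]/2*(903-73)/465.8)
y=(H>15)&(H<30)&(S>110)&roi
print("yellow",blobs(y))
b=((H<15)|(H>170))&(S>70)&(V<150)&roi
print("brown",blobs(b,5))
k=((V<70)&roi);k[:175]=0
bb=k|b
c=np.vstack([x for x in cv2.findContours(k.astype(np.uint8),0,1)[0] if len(x)>10])
el=cv2.fitEllipse(cv2.convexHull(c));print("rim",el,onz(p,P,*el[0],115))
for a,q in blobs(b,5):print("handle",onz(p,P,*q,155))
for a,q in blobs(y,5):print("yel",onz(p,P,*q,76))
cv2.imwrite("pics/crop0.png",cv2.resize(im[140:270,360:480],None,fx=4.5,fy=4.5,interpolation=2))
E
```

```text
dial ((414.9906005859375, 204.84759521484375), 73.69910430908203) ((413.263427734375, 202.8346710205078), (116.72949981689453, 196.59832763671875), 83.3372802734375)
dial c [ 530.13763823 -255.93446746   73.        ] r 103.9990176556703
yellow []
brown [(124, [420.8, 221.9])]Traceback (most recent call last):
  File "<stdin>", line 16, in <module>
    return _nx.concatenate(arrs, 0, dtype=dtype, casting=casting)
           ~~~~~~~~~~~~~~~^^^^^^^^^^^^^^^^^^^^^^^^^^^^^^^^^^^^^^^
ValueError: need at least one array to concatenate
```

```bash
cat >> h.py <<'E'
def ori(a): # tool down, tool x at world angle a
    return R.from_matrix(np.array([[np.cos(a),np.sin(a),0],[np.sin(a),-np.cos(a),0],[0,0,-1.]]).copy()).as_quat()
def wpose(s):
    T=np.eye(4);T[:3,:3]=R.from_quat(s['orientation']).as_matrix();T[:3,3]=s['tool_pos'];return T@viewer.camera_params("wrist")['tool_from_camera']
E
python3 - <<'E'
from h import *
p=viewer.camera_params("top");P=p['pose']
A=onz(p,P,424.5,198.5,115);h=onz(p,P,420.8,221.9,155);print("axis",A,"handle",h,np.hypot(*(h-A)[:2]))
q=ori(np.radians(32));print(env.ik([A[0],A[1],320],q))
env.reach([A[0],A[1],320],q)
s=env.read_state();im=viewer.camera("wrist");print(s['time_s'],s['tool_pos'])
cv2.imwrite("pics/w1.png",im);np.save("w1.npy",wpose(s))
E
```

```text
axis [ 532.23108795 -262.90487688  115.        ] handle [ 487.4801234  -243.01841603  155.        ] 48.970604988701155
[-4.78857717e-01  3.58046369e-01  1.68639236e+00 -4.44089210e-16
  1.09715393e+00  5.33433249e-01]
1.8917 [ 531.8505855  -263.70572413  319.94893197]
```

View pics/w1.png

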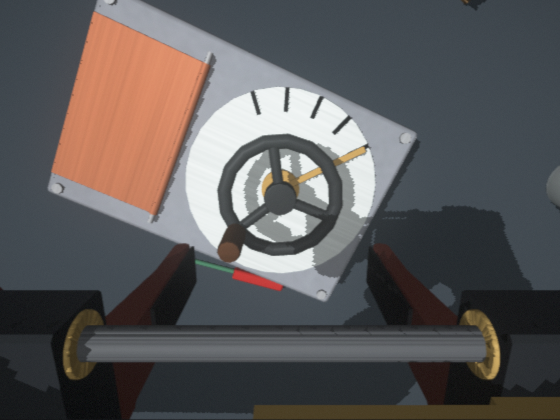

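The wrist view shows the rim as a ring centred at about (280,195), the handle's top face at about (229,251) and the pointer tip at about (365,149). The shut mark is under the tip.

```bash
python3 - <<'E'
from h import *
im=cv2.imread("pics/w1.png");P=np.load("w1.npy");p=viewer.camera_params("wrist")
hs=cv2.cvtColor(im,cv2.COLOR_BGR2HSV);H,S,V=[hs[...,i].astype(int) for i in range(3)]
roi=np.zeros(H.shape,bool);roi[80:275,180:385]=1
w=cv2.morphologyEx(((V>100)&(S<60)&roi&(im.min(2)>150)).astype(np.uint8),cv2.MORPH_OPEN,np.ones((5,5)))
c=max(cv2.findContours(w,0,1)[0],key=cv2.contourArea);el=cv2.fitEllipse(cv2.convexHull(c));print("dial",el,onz(p,P,*el[0],72))
k=((V<75)&roi);k[:130]=0;k[:,:215]=0;k[:,346:]=0;k[258:]=0
n,l,s,cc=cv2.connectedComponentsWithStats(k.astype(np.uint8));i=1+np.argmax(s[1:,4]);print(s[i])
c=max(cv2.findContours((l==i).astype(np.uint8),0,1)[0],key=len);el=cv2.fitEllipse(cv2.convexHull(c));print("rim",el,onz(p,P,*el[0],115))
A=onz(p,P,*el[0],115)
b=((H<15)|(H>170))&(S>80)&(V<140)&roi;b[:215]=0;b[:,250:]=0
print(blobs(b))
ys,xs=np.where(b);print(xs.min(),xs.max(),ys.min(),ys.max())
h=onz(p,P,229,251,166);print("htop",h,np.hypot(*(h-A)[:2]),np.degrees(np.arctan2(*(h-A)[1::-1])))
h2=onz(p,P,*blobs(b)[0][1],146);print("hmid",h2,np.hypot(*(h2-A)[:2]))
t=onz(p,P,365,149,75);print("tip",t,np.hypot(*(t-A)[:2]),np.degrees(np.arctan2(*(t-A)[1::-1])))
E
```

```text
dial ((276.1271667480469, 171.1785125732422), (198.629638671875, 224.62306213378906), 69.59083557128906) [ 544.60433433 -250.48354568   72.        ]
[ 221  141  121  114 2894]
rim ((280.9468078613281, 199.80393981933594), (109.18872833251953, 133.21104431152344), 53.500450134277344) [ 532.54103626 -263.43364416  115.        ]
[(324, [228.1, 251.3]), (29, [240.3, 269.8])]
180 249 242 272
htop [ 490.82417361 -244.50785088  166.        ] 45.809194280105615 155.59751107169978
hmid [ 481.24319149 -245.81626587  146.        ] 54.23873981546781
tip [ 606.81047507 -309.72398258   75.        ] 87.51425581620344 -31.934285556523225
```

```bash
cat >> h.py <<'E'
A=np.array([534.,-263.]);Q=ori(np.radians(10))
def at(deg,z=207,r=48.):
    t=np.radians(deg);return [A[0]+r*np.cos(t),A[1]+r*np.sin(t),z]
E
python3 - <<'E'
from h import *
env.reach(at(157.3,290),Q)
env.move_l(at(157.3),rate=100,f_stop=15)
print(env.read_state()['tool_pos'])
set_gripper(12)
s=env.read_state();print(s['time_s'],s['width'],s['grip_force'],s['force'])
f0=s['force']
for d in list(range(160,184,3)):
    env.move_l(at(d),rate=40);s=env.read_state();f=s['force']-f0;t=np.radians(d)
    print(d,s['tool_pos'].round(1),"tan",(f[:2]@[-np.sin(t),np.cos(t)]).round(1),"rad",(f[:2]@[np.cos(t),np.sin(t)]).round(1),s['time_s'])
for n in("wrist","top"):cv2.imwrite(f"pics/{n}2.png",viewer.camera(n))
s=env.read_state();np.save("w2.npy",wpose(s));print(s['width'])
t=cv2.imread("pics/top2.png");w=cv2.imread("pics/wrist2.png")
cv2.imwrite("pics/c2.png",np.hstack([w[:,:400],cv2.resize(t[140:270,360:480],(388,420),interpolation=2)]))
E
```

```text
[ 490.14193849 -244.67979681  207.50554021]
4.4583 17.28792310092134 30.000172555446625 [-0.21281312  0.90607911  0.39750256]
160 [ 488.8 -246.7  207. ] tan 1.1 rad -1.0 4.7083
163 [ 488.1 -249.2  207. ] tan 1.3 rad -0.5 4.9583
166 [ 487.5 -251.6  207. ] tan 1.5 rad -1.4 5.2083
169 [ 487.  -254.1  207. ] tan 2.3 rad -3.3 5.4583
172 [ 486.7 -256.6  207. ] tan 0.8 rad -3.1 5.7083
175 [ 486.4 -259.1  207. ] tan 1.1 rad -5.0 5.9583
178 [ 486.4 -261.5  207. ] tan 1.2 rad -5.5 6.2083
181 [ 486.4 -263.4  207. ] tan -1.7 rad -6.9 6.4583
17.479992584325835
```

View pics/c2.png

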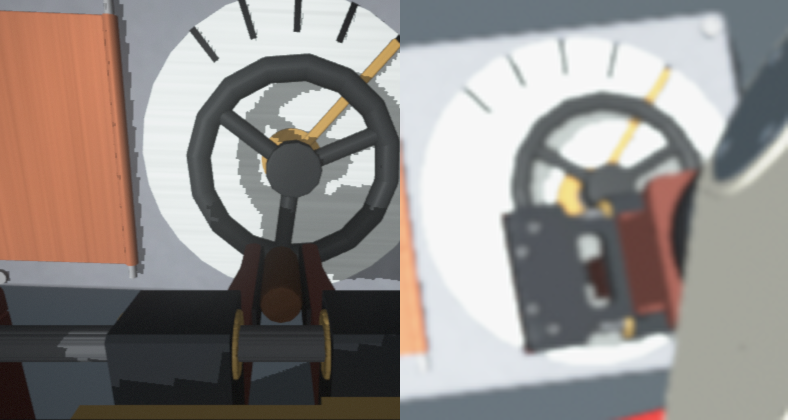

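The handle is gripped (17.5 mm wide) and has been turned about 24° through the slack. The pointer is still at the shut mark: its tip is at (395,45) in the wrist half, and the next mark is at (347,22). The stem should engage at about 182°.

```bash
python3 - <<'E'
from h import *
import h
f0=np.array([-.2,.9,.4])
for i,d in enumerate(range(184,215,3)):
    h.A=np.array([534+min(2,.5*(i+1)),-263.])
    env.move_l(at(d),rate=30);s=env.read_state();f=s['force']-f0;t=np.radians(d)
    print(d,s['tool_pos'].round(1),"tan",(f[:2]@[-np.sin(t),np.cos(t)]).round(1),"rad",(f[:2]@[np.cos(t),np.sin(t)]).round(1),s['time_s'])
for n in("wrist","top"):cv2.imwrite(f"pics/{n}3.png",viewer.camera(n))
s=env.read_state();np.save("w3.npy",wpose(s));print(s['width'])
t=cv2.imread("pics/top3.png");w=cv2.imread("pics/wrist3.png")
cv2.imwrite("pics/c3.png",np.hstack([w[:,:400],cv2.resize(t[140:270,360:480],(388,420),interpolation=2)]))
E
```

```text
184 [ 486.6 -265.3  206.9] tan -4.5 rad -4.9 6.8083
187 [ 486.9 -267.5  206.9] tan -6.0 rad -3.2 7.0583
190 [ 487.4 -269.9  206.9] tan -4.6 rad -2.4 7.3083
193 [ 488.  -272.3  206.9] tan -5.7 rad -0.8 7.5583
196 [ 488.7 -274.7  206.9] tan -5.3 rad -1.1 7.8083
199 [ 489.4 -277.1  206.9] tan -5.4 rad -2.1 8.0583
202 [ 490.3 -279.4  206.8] tan -5.1 rad -2.1 8.3083
205 [ 491.2 -281.7  206.8] tan -5.3 rad -1.8 8.5583
208 [ 492.3 -283.9  206.8] tan -6.0 rad -3.3 8.8083
211 [ 493.5 -286.1  206.8] tan -6.1 rad -2.3 9.0583
214 [ 494.8 -288.2  206.8] tan -5.0 rad -2.9 9.3083
17.66767237925385
```

View pics/c3.png

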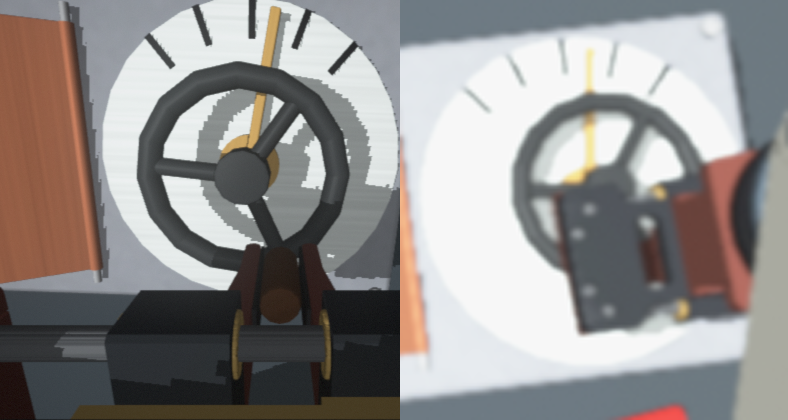

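The pointer tip, at (275,10), lies midway between the first mark (305,30) and the second (252,18), so it is at about 30°. I need 10° more.

```bash
python3 - <<'E'
from h import *
import h
h.A=np.array([536,-263.])
for d in (217,220,222.5,224.5): env.move_l(at(d),rate=30)
env.hold(.3);set_gripper(88);print(env.read_state()['time_s'])
env.move_l(at(224.5,300),rate=120)
s=env.read_state();w=viewer.camera("wrist");print(s['time_s'],s['force'])
cv2.imwrite("pics/w4.png",w)
E
```

```text
11.8667
12.7917 [ 0.41523565  0.33021514 -0.17032015]
```

View pics/w4.png

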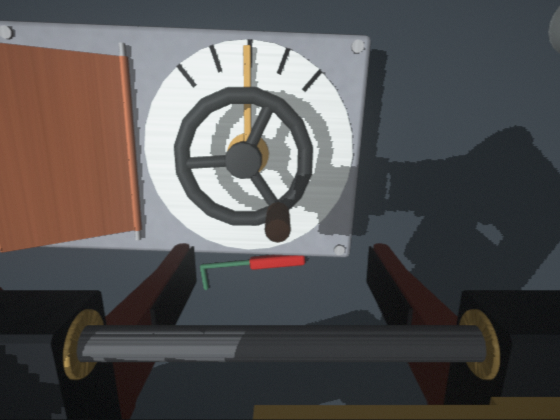

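The pointer, tip at (248,45), lies on the second mark at (249,42). The handle is free of the fingers.

```bash
python3 -c "
from station import env,workorder
env.hold(.3);print(workorder.sign_off())"
```

```text
the job is handed in; nothing more can be done
None
```

The job is handed in: the last wrist picture shows the vent pointer on the second mark (about 40°), the handle was released and the arm lifted clear, and the bleed valve was left alone; the sign-off returned no verdict.

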